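# Trace the safety edge of a corking machine on its test stand

### The arm

A 6-joint arm with a two-finger parallel gripper is mounted at the origin on a cart in front of the work surface, level with it; the furniture and walls round the work are solid. World frame = base frame: x ahead of the robot, y to its left, z up, the work surface at z = 0. Lengths are in mm, angles in rad, forces in N, time in s.
With the tool pointing down it reaches from about 250 to 775 mm from the base axis. Payload 8.9 kg.
Tool frame: the origin (TCP) lies midway between the tips of the shut fingers; the grasp point (between the pads) lies 19 mm behind it; z points along the fingers, y is the line along which they close (so a half turn about z gives the same grasp; the last joint's range is limited). The gripper opens to 85 mm and grips with 20 to 120 N. Pads are 22 mm wide; open, the fingers measure 114 mm over their backs; the gripper's body (76 mm by 85 mm) begins 54 mm behind the grasp point. The pads swing forward as they close: fully open they stand 13 mm farther back than shut.
Start: joints at [1.126, 0.291, -0.153, 1.127, 0, 1.431], TCP at [158.048, 500.644, 231.305] pointing down, gripper open.
Joint ranges: [-2.52, 2.52], [-0.91, 1.74], [-1.3, 1.37], [-1.96, 2.02], [-1.52, 1.47], [-3.14, 3.14]. Speed limits (rad/s): [2.22, 2.22, 2.79, 3.14, 3.14, 3.14].

### API

Orientations are given as [roll, pitch, yaw] about the fixed x, y, z axes, in that order (R = Rz(yaw) Ry(pitch) Rx(roll)).
In Python, from plant import bot gives the robot as it stands.
- The arm moves only by the shell command python3 -m jog 'ROWS' [OPENING] [FORCE]. ROWS is JSON, a list of rows, each a list of 4 numbers: the shift along the tool's x, y, z in cm, then the turn about the tool's z in degrees. A call has 1 to 10 rows; each row is the pose to reach, as a shift and turn from the pose commanded when the call began, along the tool's axes at that moment; what a row does not reach only later rows make up. A row lasts 1/12 s, in which the tool goes at most 41.7 mm and 7.16 degrees, less where a joint would pass 70% of its speed; a pose out of reach is approached as far as the arm can. A call with a gripper value outside its range is refused whole. OPENING is the opening in per cent of the stroke, from 0 (shut) to 100 (fully open), set as the call begins (- or left out, the last holds). The fingers move at their own pace and stop on an object; FORCE is the grip in N (left out, the last holds). Time passes only in rows, so rows that repeat a pose let the fingers close. It gives the time, the measured TCP pose, the force, the opening and the grip force at its end, in the units of the state.
- bot.read_state(): the state, without advancing time (a new reading comes with each control period).
- bot.capture(name): name is "side" or "top" or "wrist"; returns the picture (400x640x3 uint8, red, green, blue); there is no depth.
- bot.calibration(name): a dict with "fx", "fy", "cx", "cy" (pixels), "rvec" (rotation vector, rad) and "tvec" (3), from world to camera coordinates, as OpenCV has them. Camera axes: x right, y down, z forward; pixel columns grow to the right and rows downward; lengths in mm; the calibration is good to about 2 mm. A picture is of the moment at which its call begins: read the wrist's pose just before it. calibration takes no time and is no camera call; for the wrist camera it gives the pose at the moment of the call.
- bot.hand_in(): hands the job in; it is judged then, once.
Trained networks look in the newest picture that a camera, given by its name, has taken for a name from the list of things; names that differ only in an ending like _2 or _b are one class to them, and where a whole thing is asked for, a point or a joint stands for the part that bears it (a point fixed in the world has none). Each returns a list of dicts, best first, with "p" (0 to 1); they miss things now and then, are a little off and sometimes report something else, mostly with a low value. They report only what shows in the picture. A call takes as long as a camera call.
- bot.look_for(query, camera): "location" ([x, y, z] in mm, in the coordinates of the camera as it stood for that picture, good to about 4 mm: the middle of the surface that is visible of it).
- bot.masks_of(query, camera): "region" (400x640 bool, what is visible of it).
- bot.spot_point(query, camera): "location" ([x, y, z] in mm, in the coordinates of the camera as it stood for that picture, good to about 4 mm: a listed point, or the origin of a listed thing).
The state is a dict: "time_s": time; "joints": joint angles; "dq": joint speeds; "joint_torque": joint torques, N m; "ee_pos": TCP position; "eef_rot": TCP orientation; "ft_force": force on the tool from outside, world axes, zero at the start; "torque": the same for the moment, N m; "gripper_width": finger opening in mm; "grasp_force": force on a finger pad.
Only numpy, scipy, OpenCV 4.12 (cv2) and the standard library are available. Lean on these libraries where they do the work, as an engineer would, in place of code of your own. Each camera call takes 0.05 s, during which the arm holds its last target. There are 200 camera calls.

### The job

Test the curved safety edge on its bench stand: with the closed fingertips press the sprung orange rail gently down at the end next to the green cap, run along its row of black marks to the other end next to the red cap, keeping it sunk all the way without lifting off and without forcing it down to its stop, then lift clear so that it springs back up. Grasp nothing, and leave the caps and the things lying round the stand alone.

Things in the scene. Friction and masses are not known exactly. Their poses are not given: they have to be found in the camera images.
- stand: Plywood board 110 x 350 x 12 mm, fixed to the worktop, long side along its own y, carrying a curved aluminium channel, four black bellows springs and, between the rail and the board's -x edge, a grey junction box (36 x 64 mm, its top 37 mm above the worktop). Origin at the centre of its underside on the worktop, z up. The board's place and yaw differ from start to start.
- rail (a joint): Sprung orange rail: depth pressed straight down, m; 0 = up, 0.012 = on its stop; 6 mm is a good depth. It stays level. 2 N starts it, 0.35 N more per mm, about 6 N reaches the stop. Flat-topped bar with fine seams across, 28 mm wide, 260 mm long, an arc of 250 mm radius in plan bulging to the stand's +x; its top is 60 mm above the worktop when up.
- mark_1 (a point): Black disc (16 mm across) number 1 of 5 on the rail's top face, on the arc's centre line: this point is on the top face and sinks with the rail. The marks are 56 mm apart along the arc, numbered from the stand's -y end to its +y end; this end mark is 18 mm inside the end of the rail.
- mark_2 (a point): Black disc (16 mm across) number 2 of 5 on the rail's top face, on the arc's centre line: this point is on the top face and sinks with the rail. The marks are 56 mm apart along the arc, numbered from the stand's -y end to its +y end.
- mark_3 (a point): Black disc (16 mm across) number 3 of 5 on the rail's top face, on the arc's centre line: this point is on the top face and sinks with the rail. The marks are 56 mm apart along the arc, numbered from the stand's -y end to its +y end; this is the middle mark, at stand x = +20 mm, y = 0.
- mark_4 (a point): Black disc (16 mm across) number 4 of 5 on the rail's top face, on the arc's centre line: this point is on the top face and sinks with the rail. The marks are 56 mm apart along the arc, numbered from the stand's -y end to its +y end.
- mark_5 (a point): Black disc (16 mm across) number 5 of 5 on the rail's top face, on the arc's centre line: this point is on the top face and sinks with the rail. The marks are 56 mm apart along the arc, numbered from the stand's -y end to its +y end; this end mark is 18 mm inside the end of the rail.
- green_cap: Green round cap, 26 mm across and 24 mm tall, fixed on the board 22 mm beyond one end of the rail (40 mm from the nearest end mark): the test starts at this end. Origin at the centre of its underside, 12 mm above the worktop. Which end has the green cap differs from start to start.
- red_cap: Red round cap, same size, fixed on the board beyond the other end of the rail: the test finishes at this end. Origin at the centre of its underside, 12 mm above the worktop.
- pliers: Dark pliers, 49 x 165 x 12 mm, lying loose in front of the stand (its -x side); origin at the centre of the underside. Not to be disturbed.
- cork: Wine cork, 24 mm across, 42 mm tall, standing loose in front of the stand; origin at the centre of its underside. Not to be disturbed.
- spanner: Small steel spanner, 21 x 128 x 4 mm, lying loose behind the stand (its +x side); origin at the centre of its underside. Not to be disturbed.
- old_key: Rusty old key, 34 x 99 x 8 mm, lying loose behind the stand; origin at the centre of its underside. Not to be disturbed.
- nail_tin: Grey metal tin, 74 mm across, 61 mm tall, standing loose to the right of the stand; origin at the centre of its underside. Not to be disturbed.

How it is judged:
By the outcome, as a careful person would: the job done as asked, in the order asked, and still so for the second after the job is handed in, with the robot touching nothing.
It also fails if it takes over 48 s, if anything falls off the work surface, if the arm or the gripper's body presses on something with over 40 N, if the wrist force passes 120 N, or if a joint passes its speed limit or range.

## Working session

There is one attempt and no reset: what is moved stays moved. The work goes in short steps, Python scripts to look and compute and a shell command to move; the robot and the scene stay as the last step left them, time stands still between calls to the robot, and variables do not carry over. Pictures are saved under pics/ and viewed, at most 10 in all, crops included, and the job is handed in when it is done.

```bash
mkdir -p pics; cat > h.py <<'E'
import numpy as np, cv2
from plant import bot
from scipy.spatial.transform import Rotation as R
def toworld(p,cal):
    M=R.from_rotvec(np.ravel(cal["rvec"])).as_matrix()
    return M.T@(np.array(p)-np.ravel(cal["tvec"]))
def pix2plane(u,v,z,cal):
    M=R.from_rotvec(np.ravel(cal["rvec"])).as_matrix(); c=-M.T@np.ravel(cal["tvec"])
    d=M.T@np.array([(u-cal["cx"])/cal["fx"],(v-cal["cy"])/cal["fy"],1.])
    return c+d*(z-c[2])/d[2]
def w2pix(p,cal):
    M=R.from_rotvec(np.ravel(cal["rvec"])).as_matrix(); q=M@np.array(p)+np.ravel(cal["tvec"])
    return cal["fx"]*q[0]/q[2]+cal["cx"],cal["fy"]*q[1]/q[2]+cal["cy"]
E
python3 - <<'E'
from h import *
s=bot.read_state();print({k:np.round(v,3) for k,v in s.items()})
for c in ["top","side"]:
    im=bot.capture(c);cv2.imwrite(f"pics/{c}0.png",im[:,:,::-1]);cal=bot.calibration(c)
    for q in ["green_cap","red_cap","mark_1","stand","nail_tin","cork"]:
        for r in bot.spot_point(q,c)[:6]:
            print(c,q,round(r["p"],2),np.round(toworld(r["location"],cal)))
E
```

```text
{'time_s': np.float64(0.0), 'joints': array([ 1.126,  0.291, -0.154,  1.127, -0.   ,  1.431]), 'dq': array([-0.001,  0.001,  0.001,  0.001,  0.   ,  0.   ]), 'joint_torque': array([ 1.0000e-03, -5.3714e+01,  3.3137e+01,  1.6000e-02, -0.0000e+00,
       -0.0000e+00]), 'ee_pos': array([157.865, 500.242, 230.741]), 'eef_rot': array([-3.14 , -0.   ,  2.836]), 'ft_force': array([-0.184, -0.018, -0.282]), 'torque': array([ 0.023, -0.038,  0.001]), 'grasp_force': np.float64(0.0), 'gripper_width': np.float64(85.54)}
top green_cap 0.65 [588. 207.  10.]
top red_cap 0.56 [480. -52.  13.]
top red_cap 0.55 [543.  10.  60.]
top red_cap 0.17 [592. 113.  61.]
top mark_1 0.95 [574.  59.  63.]
top mark_1 0.79 [589. 109.  63.]
top mark_1 0.7 [505. -26.  61.]
top mark_1 0.62 [588. 167.  58.]
top stand 0.94 [557.  68.  -1.]
top stand 0.63 [480. -53.  15.]
top nail_tin 0.64 [ 372. -382.    7.]
top cork 0.6 [506. 213.   1.]
side green_cap 0.52 [586. 207.  11.]
side green_cap 0.24 [546.  12.  60.]
side mark_1 0.94 [544.  12.  62.]
side mark_1 0.93 [571.  58.  61.]
side mark_1 0.79 [591. 114.  64.]
side mark_1 0.68 [591. 161.  61.]
side mark_1 0.22 [512. 214.   0.]
side stand 0.84 [554.  68.   0.]
side nail_tin 0.62 [669. 110.  -3.]
side nail_tin 0.53 [ 373. -387.   -2.]
```

View pics/top0.png

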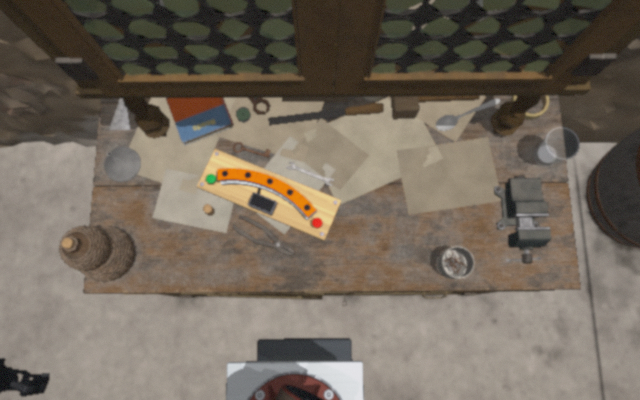

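The green cap is at the left (210,179) and the red one at the right, nearer the robot (316,223). The marks run between them and bulge away from the robot, so the green end is stand +y (mark 5). Next I fit the stand pose.

```bash
cat >> h.py <<'E'
from scipy.optimize import least_squares
A=np.arange(-2,3)*56/250
def arc(a,z): a=np.atleast_1d(a); return np.c_[-230+250*np.cos(a),250*np.sin(a),0*a+z]
MARKS=arc(A,60.); CAPS=arc(np.array([.608,-.608]),12.)
def st2w(P,q): P=np.asarray(P); c,s=np.cos(q[2]),np.sin(q[2]); return np.c_[q[0]+c*P[:,0]-s*P[:,1],q[1]+s*P[:,0]+c*P[:,1],P[:,2]]
def fit(obs,q0):  # obs: list of (x,y) of marks / caps, matched to nearest
    M=np.r_[MARKS,CAPS]
    def f(q):
        W=st2w(M,q)[:,:2]; return np.concatenate([o-W[np.argmin(np.linalg.norm(W-o,axis=1))] for o in obs])
    r=least_squares(f,q0,x_scale=[1,1,.01],loss="soft_l1",f_scale=4); return r.x,f(r.x).reshape(-1,2)
def plan(q,s):  # tool-axes offsets [cm] to marks from current commanded pose
    print("pose",np.round(s["ee_pos"],1),np.round(s["eef_rot"],3),"f",np.round(s["ft_force"],1),"t",s["time_s"])
    T=R.from_euler("xyz",s["eef_rot"]).as_matrix()
    for n,w in zip([1,2,3,4,5],st2w(MARKS,q)): print(n,np.round(w,1),np.round(T.T@(w-s["ee_pos"])/10,2))
E
python3 - <<'E'
from h import *
obs=[np.array(o,float) for o in [(588,207),(480,-52),(543,10),(574,59),(589,109),(505,-26),(588,167),(586,207),(544,12),(571,58),(591,114),(591,161)]]
q,r=fit(obs,[556,68,-.395]);print(q,np.round(r,1).tolist());plan(q,bot.read_state())
cal=bot.calibration("top");im=cv2.imread("pics/top0.png")
for w in np.r_[st2w(MARKS,q),st2w(CAPS,q)]: print(np.round(w2pix(w,cal)))
E
```

```text
[ 5.53558210e+02  6.66404876e+01 -4.07555380e-01] [[0.6, -0.6], [5.8, 2.6], [-1.2, -0.2], [2.1, 0.3], [0.8, -3.2], [-1.3, 4.9], [-4.2, -0.9], [-1.4, -0.6], [-0.2, 1.8], [-0.9, -0.7], [2.8, 1.8], [-1.2, -6.9]]
pose [158.  500.6 231.3] [3.142 0.    2.836] f [0.4 0.7 0. ] t 0.7
1 [506.3 -30.9  60. ] [-49.22 -40.2   17.13]
2 [544.2  10.2  60. ] [-51.59 -35.14  17.13]
3 [571.9  58.7  60. ] [-52.77 -29.68  17.13]
4 [588.2 112.2  60. ] [-52.71 -24.09  17.13]
5 [592.2 167.9  60. ] [-51.42 -18.66  17.13]
[307. 208.]
[290. 192.]
[270. 181.]
[248. 175.]
[225. 174.]
[212. 181.]
[317. 224.]
```

```bash
python3 -m jog '[[-3,-1.4,0,0.6],[-6.5,-3,0,1.2],[-10,-4.6,0,1.8],[-13.5,-6.2,0,2.4],[-17,-7.8,0,3],[-20.5,-9.4,0,3.6],[-24,-11,0,4.2],[-27.5,-12.6,0,4.8],[-31,-14.2,0,5.4],[-34.5,-15.7,0,5.8]]' 0 20; python3 - <<'E'
from h import *
plan([553.6,66.6,-.4076],bot.read_state())
E
```

```text
time_s: 1.53
ee_pos: [440.9, 245.4, 231.5]
eef_rot: [3.141, 0.0, 2.734]
ft_force: [0.6, 0.5, 0.3]
gripper_width: -0.3
grasp_force: 0.0
pose [440.9 245.4 231.5] [3.141 0.    2.734] f [0.6 0.5 0.3] t 1.5333
1 [506.4 -31.   60. ] [-16.96 -22.78  17.15]
2 [544.2  10.2  60. ] [-18.8  -17.5   17.15]
3 [572.   58.7  60. ] [-19.43 -11.95  17.15]
4 [588.2 112.1  60. ] [-18.8   -6.4   17.15]
5 [592.2 167.9  60. ] [-16.96  -1.12  17.15]
```

```bash
python3 -m jog '[[-3,-1,0,0],[-6,-2,0,0],[-9,-3.2,0.5,0],[-12,-4.4,1,0],[-15,-5.5,1.5,0],[-18,-6,2,0],[-18.8,-6.4,2,0],[-18.8,-6.4,2,0],[-18.8,-6.4,2,0]]'; python3 - <<'E'
from h import *
q=[553.6,66.6,-.4076]
s=bot.read_state();cal=bot.calibration("wrist");im=bot.capture("wrist");ob=[]
for n in ["mark_1","green_cap","red_cap"]:
    for r in bot.spot_point(n,"wrist")[:6]:
        w=toworld(r["location"],cal);print(n,round(r["p"],2),np.round(w,1))
for w in np.r_[st2w(MARKS,q),st2w(CAPS,q)]: print(np.round(w2pix(w,cal)))
cv2.imwrite("pics/w1.png",im[:,:,::-1]);plan(q,s)
E
```

```text
time_s: 2.28
ee_pos: [586.7, 113.9, 211.1]
eef_rot: [-3.141, -0.001, 2.734]
ft_force: [-0.7, -0.5, -0.5]
gripper_width: -0.1
grasp_force: 0.0
mark_1 0.86 [590.  114.4  56.4]
mark_1 0.76 [544.5   7.9  53.3]
mark_1 0.57 [508.2 -30.9  59.7]
mark_1 0.56 [595.4 169.7  61. ]
green_cap 0.71 [587.7 205.9  11.3]
red_cap 0.72 [474.3 -56.5  14.3]
[117. 162.]
[183. 184.]
[248. 191.]
[313. 184.]
[376. 162.]
[405. 132.]
[105. 132.]
pose [586.7 113.9 211.1] [-3.141e+00 -1.000e-03  2.734e+00] f [-0.7 -0.5 -0.5] t 2.2833
1 [506.4 -31.   60. ] [  1.61 -16.48  15.11]
2 [544.2  10.2  60. ] [ -0.23 -11.2   15.11]
3 [572.   58.7  60. ] [-0.86 -5.65 15.11]
4 [588.2 112.1  60. ] [-0.23 -0.1  15.11]
5 [592.2 167.9  60. ] [ 1.61  5.18 15.11]
```

View pics/w1.png

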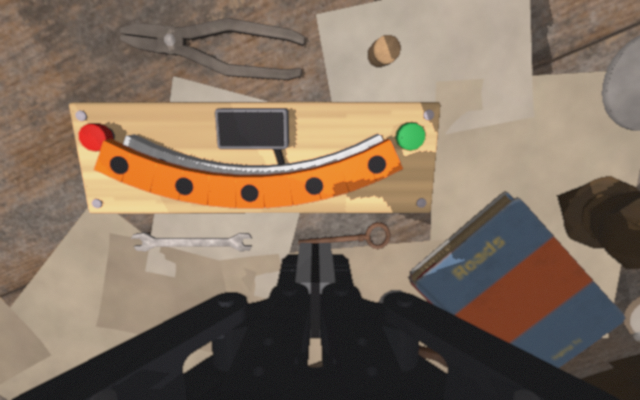

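The wrist view shows marks at (119,165), (184,186), (249,193), (314,186) and (376,164). They are within 2 px of the fit, about 1 mm towards stand +x, and the fingers are shut. I go above mark 5.

```bash
python3 -m jog '[[0.3,1.5,1,0],[0.8,3.5,3,0],[1.3,5,6,0],[1.5,5.4,9,0],[1.5,5.4,11.5,0],[1.5,5.4,13,0],[1.5,5.4,13.1,0],[1.5,5.4,13.1,0],[1.5,5.4,13.1,0]]'; python3 - <<'E'
from h import *
q=[554.5,66.2,-.4076]
cal=bot.calibration("wrist");im=bot.capture("wrist")
for w in np.r_[st2w(MARKS,q)]: print(np.round(w2pix(w,cal)))
F=[]
for i in range(6):
    s=bot.read_state();F.append(np.r_[s["ee_pos"],s["ft_force"]]); bot.capture("side")
print(np.round(np.array(F),1));s["ee_pos"]=np.mean(F,0)[:3];plan(q,s)
cv2.imwrite("pics/w2.png",im[:,:,::-1])
E
```

```text
time_s: 3.23
ee_pos: [595.2, 170.1, 81.4]
eef_rot: [3.141, 0.001, 2.735]
ft_force: [-0.3, 0.5, 1.1]
gripper_width: 0.2
grasp_force: 0.0
[-130.  240.]
[-14. 273.]
[ 97. 284.]
[204. 273.]
[308. 240.]
[[ 5.956e+02  1.700e+02  8.180e+01  1.000e-01 -5.000e-01  5.000e-01]
 [ 5.957e+02  1.698e+02  8.190e+01  4.000e-01 -7.000e-01 -2.000e-01]
 [ 5.957e+02  1.697e+02  8.180e+01  8.000e-01  0.000e+00  6.000e-01]
 [ 5.955e+02  1.696e+02  8.160e+01 -1.000e-01  2.000e-01  1.000e+00]
 [ 5.954e+02  1.695e+02  8.140e+01  3.000e-01 -2.000e-01  3.000e-01]
 [ 5.952e+02  1.694e+02  8.120e+01  5.000e-01 -5.000e-01  7.000e-01]]
pose [595.5 169.6  81.6] [3.141e+00 1.000e-03 2.734e+00] f [ 0.5 -0.5  0.7] t 3.5333
1 [507.3 -31.4  60. ] [  0.14 -21.95   2.14]
2 [545.1   9.8  60. ] [ -1.7  -16.68   2.15]
3 [572.9  58.3  60. ] [ -2.33 -11.12   2.15]
4 [589.1 111.7  60. ] [-1.71 -5.57  2.16]
5 [593.1 167.5  60. ] [ 0.13 -0.3   2.16]
```

View pics/w2.png

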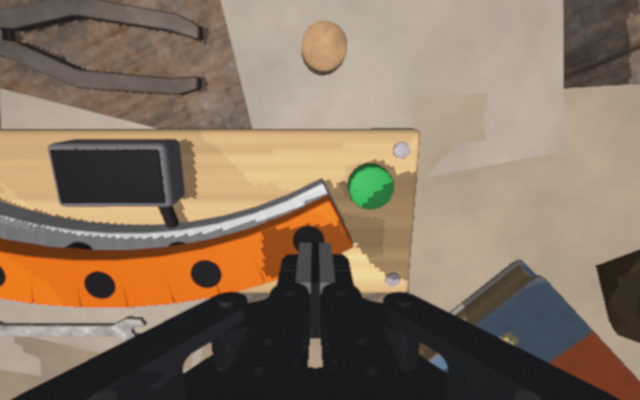

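The stand fit now matches to about 1–2 px: mark 4 is seen at (206,274) against (204,273) predicted. I descend with force checks.

```bash
python3 -m jog '[[0.1,-0.1,0.4,0],[0.1,-0.2,0.9,0],[0.1,-0.2,1.4,0],[0.1,-0.2,1.7,0],[0.1,-0.2,1.8,0],[0.1,-0.2,1.8,0],[0.1,-0.2,1.8,0]]'; cat > f.py <<'E'
from h import *
F=[]
for i in range(6):
    s=bot.read_state();F.append(np.r_[s["ee_pos"],s["ft_force"]]); bot.capture("wrist")
F=np.array(F);print("z",np.round(F[:,2],1),"fz",np.round(F[:,5],1),"mean f",np.round(F.mean(0)[3:],2));s["ee_pos"]=F.mean(0)[:3];plan([554.5,66.2,-.4076],s)
E
python3 f.py
```

```text
time_s: 4.17
ee_pos: [593.0, 167.9, 62.2]
eef_rot: [-3.142, -0.0, 2.735]
ft_force: [-0.4, -0.0, -0.3]
gripper_width: 0.1
grasp_force: 0.0
z [62.2 62.4 62.5 62.5 62.5 62.5] fz [-0.3 -0.2 -0.2 -0.8 -0.1  0.3] mean f [ 0.17 -0.11 -0.22]
pose [593.1 168.   62.4] [3.141 0.    2.735] f [ 0.  -0.1  0.3] t 4.4167
1 [507.3 -31.4  60. ] [-1.00e-02 -2.17e+01  2.40e-01]
2 [545.1   9.8  60. ] [ -1.86 -16.43   0.24]
3 [572.9  58.3  60. ] [ -2.48 -10.88   0.24]
4 [589.1 111.7  60. ] [-1.86 -5.32  0.24]
5 [593.1 167.5  60. ] [-0.02 -0.05  0.24]
```

```bash
python3 -m jog '[[0,0,0.1,0],[0,0,0.2,0],[0,0,0.3,0],[0,0,0.4,0],[0,0,0.5,0],[0,0,0.6,0],[0,0,0.7,0],[0,0,0.7,0],[0,0,0.7,0]]'; python3 f.py
```

```text
time_s: 5.22
ee_pos: [593.0, 168.0, 55.4]
eef_rot: [3.141, 0.0, 2.735]
ft_force: [-0.1, 0.4, 3.5]
gripper_width: 0.0
grasp_force: 1.8
z [55.4 55.4 55.4 55.4 55.4 55.4] fz [3.5 2.7 3.6 2.7 3.7 3.1] mean f [-0.17  0.12  3.23]
pose [593.  168.   55.4] [3.142 0.    2.735] f [-0.1  0.7  3.1] t 5.4667
1 [507.3 -31.4  60. ] [-2.00e-02 -2.17e+01 -4.60e-01]
2 [545.1   9.8  60. ] [ -1.86 -16.43  -0.46]
3 [572.9  58.3  60. ] [ -2.49 -10.87  -0.46]
4 [589.1 111.7  60. ] [-1.87 -5.32 -0.46]
5 [593.1 167.5  60. ] [-0.03 -0.04 -0.46]
```

```bash
python3 -m jog '[[0,0,0.1,0],[0,0,0.2,0],[0,0,0.2,0]]'; python3 f.py; python3 - <<'E'
from h import *
for k in range(4):
    a=.448-.224*k-np.arange(0,11)*.0224; p=np.c_[-25*np.cos(a),25*np.sin(a)]; print(np.round(p[1:]-p[0],2).tolist())
E
```

```text
time_s: 5.77
ee_pos: [593.1, 168.0, 53.2]
eef_rot: [3.141, 0.0, 2.735]
ft_force: [-0.1, 0.7, 4.2]
gripper_width: 0.3
grasp_force: 2.2
z [53.2 53.3 53.3 53.3 53.3 53.4] fz [4.2 4.5 3.8 4.2 4.8 4.6] mean f [-0.27  0.33  4.36]
pose [593.1 168.   53.3] [3.141 0.    2.735] f [-0.1  1.2  4.6] t 6.0167
1 [507.3 -31.4  60. ] [-1.00e-02 -2.17e+01 -6.70e-01]
2 [545.1   9.8  60. ] [ -1.86 -16.43  -0.67]
3 [572.9  58.3  60. ] [ -2.49 -10.87  -0.67]
4 [589.1 111.7  60. ] [-1.87 -5.32 -0.67]
5 [593.1 167.5  60. ] [-0.03 -0.04 -0.67]
[[-0.24, -0.51], [-0.46, -1.02], [-0.68, -1.54], [-0.88, -2.06], [-1.07, -2.59], [-1.25, -3.12], [-1.41, -3.65], [-1.57, -4.19], [-1.71, -4.73], [-1.84, -5.28]]
[[-0.12, -0.55], [-0.22, -1.1], [-0.32, -1.65], [-0.4, -2.2], [-0.47, -2.76], [-0.52, -3.32], [-0.57, -3.87], [-0.6, -4.43], [-0.62, -4.99], [-0.62, -5.55]]
[[0.01, -0.56], [0.03, -1.12], [0.06, -1.68], [0.1, -2.24], [0.16, -2.79], [0.23, -3.35], [0.31, -3.9], [0.4, -4.46], [0.51, -5.01], [0.62, -5.55]]
[[0.13, -0.54], [0.27, -1.09], [0.43, -1.62], [0.59, -2.16], [0.77, -2.69], [0.96, -3.22], [1.17, -3.74], [1.38, -4.26], [1.61, -4.77], [1.84, -5.28]]
```

Depth is about 6.5 mm, so I start the run.

```bash
python3 -m jog '[[-0.24,-0.51,0,0],[-0.46,-1.02,0,0],[-0.68,-1.54,0,0],[-0.88,-2.06,0,0],[-1.07,-2.59,0,0],[-1.25,-3.12,0,0],[-1.41,-3.65,0,0],[-1.57,-4.19,0,0],[-1.71,-4.73,0,0],[-1.84,-5.28,0,0]]'; python3 f.py
```

```text
time_s: 6.9
ee_pos: [588.9, 111.6, 53.3]
eef_rot: [3.142, 0.0, 2.734]
ft_force: [0.8, 2.5, 3.8]
gripper_width: -0.2
grasp_force: 2.2
z [53.3 53.3 53.3 53.3 53.2 53.2] fz [3.8 5.3 3.7 4.5 4.6 4. ] mean f [ 0.33 -1.69  4.3 ]
pose [588.8 111.   53.3] [-3.14   0.     2.734] f [ 0.1 -3.9  4. ] t 7.15
1 [507.3 -31.4  60. ] [  1.84 -16.3   -0.64]
2 [545.1   9.8  60. ] [ -0.   -11.03  -0.65]
3 [572.9  58.3  60. ] [-0.63 -5.48 -0.66]
4 [589.1 111.7  60. ] [-0.    0.08 -0.67]
5 [593.1 167.5  60. ] [ 1.84  5.35 -0.68]
```

Steady on the line, with force and depth constant.

```bash
python3 -m jog '[[-0.12,-0.55,0,0],[-0.22,-1.1,0,0],[-0.32,-1.65,0,0],[-0.4,-2.2,0,0],[-0.47,-2.76,0,0],[-0.52,-3.32,0,0],[-0.57,-3.87,0,0],[-0.6,-4.43,0,0],[-0.62,-4.99,0,0],[-0.62,-5.55,0,0]]'; python3 f.py
```

```text
time_s: 8.03
ee_pos: [572.5, 58.2, 53.3]
eef_rot: [3.142, 0.0, 2.734]
ft_force: [1.0, 2.9, 5.1]
gripper_width: -0.0
grasp_force: 2.2
z [53.3 53.3 53.3 53.3 53.2 53.2] fz [5.1 5.1 4.  4.9 4.2 4.2] mean f [-0.31 -1.33  4.58]
pose [572.3  57.7  53.3] [-3.14  -0.     2.734] f [-0.8 -3.6  4.2] t 8.2833
1 [507.3 -31.4  60. ] [  2.43 -10.75  -0.65]
2 [545.1   9.8  60. ] [ 0.59 -5.48 -0.66]
3 [572.9  58.3  60. ] [-0.03  0.08 -0.67]
4 [589.1 111.7  60. ] [ 0.59  5.63 -0.68]
5 [593.1 167.5  60. ] [ 2.44 10.91 -0.69]
```

```bash
python3 -m jog '[[0.01,-0.56,-0.02,0],[0.03,-1.12,-0.04,0],[0.06,-1.68,-0.05,0],[0.1,-2.24,-0.05,0],[0.16,-2.79,-0.05,0],[0.23,-3.35,-0.05,0],[0.31,-3.9,-0.05,0],[0.4,-4.46,-0.05,0],[0.5,-5.01,-0.05,0],[0.6,-5.55,-0.05,0]]'; python3 f.py
```

```text
time_s: 9.17
ee_pos: [544.9, 9.7, 53.8]
eef_rot: [3.142, 0.0, 2.734]
ft_force: [1.2, 2.2, 4.1]
gripper_width: -0.2
grasp_force: 2.1
z [53.8 53.8 53.7 53.7 53.6 53.6] fz [4.1 4.3 3.6 4.4 4.3 4.1] mean f [-0.43 -1.41  4.11]
pose [544.5   9.3  53.7] [-3.140e+00 -1.000e-03  2.734e+00] f [-0.8 -3.1  4.1] t 9.4167
1 [507.3 -31.4  60. ] [ 1.81 -5.21 -0.62]
2 [545.1   9.8  60. ] [-0.04  0.07 -0.63]
3 [572.9  58.3  60. ] [-0.66  5.62 -0.64]
4 [589.1 111.7  60. ] [-0.03 11.18 -0.65]
5 [593.1 167.5  60. ] [ 1.81 16.45 -0.66]
```

```bash
python3 -m jog '[[0.13,-0.54,0,0],[0.27,-1.09,0,0],[0.42,-1.62,0,0],[0.58,-2.16,0,0],[0.76,-2.69,0,0],[0.95,-3.22,0,0],[1.15,-3.74,0,0],[1.36,-4.26,0,0],[1.59,-4.77,0,0],[1.84,-5.35,0,0]]'; python3 f.py
```

```text
time_s: 10.3
ee_pos: [506.8, -32.0, 53.8]
eef_rot: [3.142, 0.0, 2.735]
ft_force: [3.0, 2.7, 5.1]
gripper_width: 0.2
grasp_force: 2.1
z [53.8 53.7 53.7 53.7 53.6 53.6] fz [5.1 3.7 4.1 4.2 4.3 4.9] mean f [-0.83 -1.24  4.39]
pose [506.2 -32.4  53.7] [-3.140e+00 -1.000e-03  2.734e+00] f [-2.2 -2.6  4.9] t 10.55
1 [507.3 -31.4  60. ] [-0.06  0.14 -0.63]
2 [545.1   9.8  60. ] [-1.9   5.41 -0.64]
3 [572.9  58.3  60. ] [-2.53 10.97 -0.65]
4 [589.1 111.7  60. ] [-1.9  16.52 -0.66]
5 [593.1 167.5  60. ] [-0.06 21.8  -0.67]
```

At mark 1, I lift straight up.

```bash
python3 -m jog '[[0,0,-0.3,0],[0,0,-0.7,0],[0,0,-1.2,0],[0,0,-2.5,0],[0,0,-4.5,0],[0,0,-7,0],[0,0,-9.5,0],[0,0,-11,0],[0,0,-11,0],[0,0,-11,0]]'; python3 f.py; python3 - <<'E'
from h import *
im=bot.capture("wrist");cv2.imwrite("pics/w3.png",im[:,:,::-1])
cal=bot.calibration("wrist")
for w in st2w(MARKS,[554.5,66.2,-.4076]): print(np.round(w2pix(w,cal)))
E
```

```text
time_s: 11.43
ee_pos: [507.7, -31.5, 164.5]
eef_rot: [3.141, 0.002, 2.735]
ft_force: [0.1, -0.6, -0.4]
gripper_width: -0.1
grasp_force: 0.0
z [164.5 163.6 163.  162.8 162.8 162.8] fz [-0.4 -1.1 -0.6 -0.4 -0.7  0.2] mean f [-0.32 -0.   -0.5 ]
pose [506.7 -31.4 163.2] [-3.141e+00 -2.000e-03  2.735e+00] f [-0.4 -0.3  0.2] t 11.6833
1 [507.3 -31.4  60. ] [-0.07  0.03 10.32]
2 [545.1   9.8  60. ] [-1.91  5.3  10.32]
3 [572.9  58.3  60. ] [-2.54 10.86 10.32]
4 [589.1 111.7  60. ] [-1.92 16.41 10.32]
5 [593.1 167.5  60. ] [-0.08 21.69 10.32]
[315. 197.]
[387. 221.]
[462. 229.]
[538. 221.]
[616. 197.]
```

View pics/w3.png

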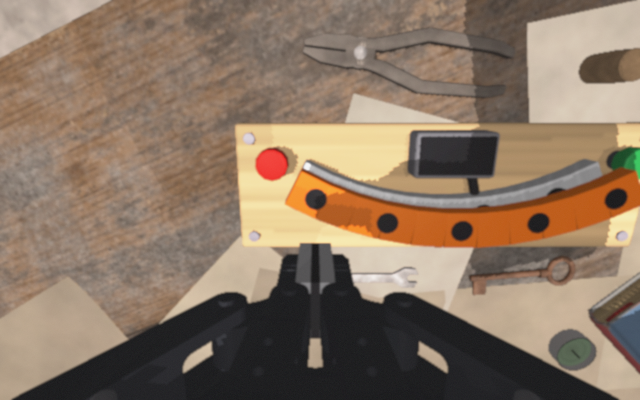

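The rail is up again: the marks at (316,199) to (616,198) match the 60 mm prediction. Nothing else has moved, and the tool is clear.

```bash
python3 -c "
from plant import bot
print(bot.hand_in())"
```

```text
the job is handed in; nothing more can be done
None
```

The rail was pressed about 6–7 mm down at the green end, run along all five marks to the red end at about 4.1–4.6 N without lifting off or reaching its stop, then released to spring back up; the job is handed in (about 12 s), with no verdict shown.

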